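# Add a tin to the ratchet tin holder

### The job

Add the loose tin standing in front of the tin holder to the row in the holder, only by pressing and pushing with the fingertips. Keep the release pad on top of the sliding stop pressed down while you push the stop back along the toothed bar to its end; then push the tin over the worktop into the opened place until it stands against the bar, and push the stop back up against it so that the whole row stands snug. Nothing is to be picked up or tipped over, and the things standing round about stay where they are.

Things in the scene. Friction and masses are not known exactly. Their poses are not given: they have to be found in the camera images.
- holder: Tin holder, fixed on the worktop. Frame: z up, origin on the worktop at the front face of its upright toothed bar (x = 0; tins stand against it at x < 0, towards the robot). Bar: 10 mm thick, z 12 to 62 mm with its teeth, along y from -215 to +150 mm; a foot 62 mm high at y +140 to +158 mm. Fixed end plate: inner face at y = -205 mm, x -58 to +24 mm, 78 mm high.
- stop (a joint): Travel of the sliding stop in m: its face is at y = value - 0.055 in the holder's frame. 0 is narrowest, 0.125 fully back at the bar's +y end, about 0.079 with the finished row snug (jar, tin, added tin, from the fixed plate on). A ratchet with 8 mm teeth lets the value shrink at any time (about 4 N, up to 15 N with the row sliding) but locks it against growing unless the release pad is down.
- stop_face (a point): Point on the stop's face towards the row, 40 mm above the worktop, 30 mm in front of the bar's front face. The stop's plate is 74 mm high, x -58 to +22 mm in the holder's frame, 8 mm thick; behind it a saddle on the bar (x -11 to +21 mm, 69 mm long from the face) carries the release pad and the thumb rest.
- release (a joint): Angle of the sprung release rocker in rad: 0 up (pawl in the teeth, up to 0.18 while it rests on a tooth), 0.30 pad fully down; the pawl is clear of the teeth above 0.2. Pressed at its middle the pad needs about 5 N to go fully down, and its middle sinks about 6 mm. It springs up when let go.
- release_pad (a point): Middle of the upper face of the release pad, 92 mm above the worktop when up, 23 mm behind the stop's face, over the bar. Pad 26 by 26 mm; nothing stands over it. It moves and tilts with the pad.
- thumb_rest (a point): Middle of the ribbed upright face of the thumb rest, a block beside the pad on the holder's +y side, 15 mm from the pad's middle; its face is 32 mm wide and looks to -y, its top is 110 mm above the worktop (18 mm above the pad). A fingertip that holds the pad down can push against it towards +y to move the stop back.
- stop_back (a point): Middle of the upper rear face of the stop (facing the holder's +y), 90 mm above the worktop, 69 mm behind the stop's face; this flat face is 32 mm wide and reaches from z = 64 to 110 mm. Push here towards the holder's -y to close the stop; above z = 65 mm the space behind it is free.
- new_tin_center (a point): Centre (55 mm above the worktop) of the loose tin to be added: a closed food tin, 75 mm in diameter, 110 mm high, about 0.5 kg, standing upright in front of the holder. It slides upright with 1 to 4 N when pushed at any height up to 65 mm above the worktop; pushed higher it may tip.
- row_tin_center (a point): Centre (55 mm up) of the like tin that already stands in the row.
- row_jar_center (a point): Centre (77 mm up) of the jar with a black lid that already stands in the row, next to the fixed plate: 79 mm in diameter, 154 mm high.
- spice_c: Bystander: small spice jar with a red lid, 44 mm in diameter, 105 mm high, origin under its centre.
- salt_shaker: Bystander: glass salt shaker, 44 mm in diameter, 90 mm high, origin under its centre.
- masking_tape: Bystander: roll of tape lying flat, 104 mm across, 25 mm high, origin under its centre.
- lemon: Bystander: lemon, 78 mm long, 56 mm high, origin under its centre.
There are look-alikes about, which are no part of the job. What is shaped like the part that bears new_tin_center but red is not meant. Leave any green look-alike of the part that bears row_jar_center alone.

How it is judged:
By the outcome, as a careful person would: the job done as asked, in the order asked, and still so for the second after the job is handed in, with the robot touching nothing.
It also fails if it takes over 61 s, if anything falls off the work surface, if the arm or the gripper's body presses on something with over 40 N, if the wrist force passes 120 N, or if a joint passes its speed limit or range.

### The arm

A 7-joint arm with a two-finger parallel gripper is mounted at the origin on a cart in front of the work surface, level with it; the furniture and walls round the work are solid. World frame = base frame: x ahead of the robot, y to its left, z up, the work surface at z = 0. Lengths are in m, angles in rad, forces in N, time in s.
With the tool pointing down it reaches from about 0.35 to 0.9 m from the base axis. Payload 19.9 kg.
Tool frame: the origin (TCP) lies midway between the tips of the shut fingers; the grasp point (between the pads) lies robot.grip_point_offset behind it (robot.grip_point_offset is the distance from the TCP to the grasp point, in m); y points along the fingers, z is the direction in which the jaws open and shut, and the axes are right-handed (so a half turn about y gives the same grasp; the last joint's range is limited). The gripper opens to 85 mm and grips with 20 to 120 N. Pads are 22 mm wide; open, the fingers measure 114 mm over their backs; the gripper's body (76 mm by 85 mm) begins 54 mm behind the grasp point. The pads swing forward as they close: fully open they stand 13 mm farther back than shut.
Start: joints at [1.163, 0.417, -0.01, 1.614, 0.005, 1.111, -0.053], TCP at [0.224, -0.583, 0.231] pointing down, gripper open.
Joint ranges: [-2.81, 2.81], [-0.39, 2.02], [-1.27, 1.25], [0.06, 2.57], [-1.19, 4.33], [0.19, 2], [-2.82, 2.82]. Speed limits (rad/s): [1.89, 1.89, 2.39, 2.39, 3.01, 3.01, 3.01].

### API

Orientations are given as a rotation vector (axis times angle).
In Python, from cell import robot gives the robot as it stands. The module is installed in compiled form; this text tells all that it offers.
- The arm moves only by the shell command python3 -m handwheel 'ROWS' [FORCE]. ROWS is JSON, a list that holds one entry, the list of rows, each a list of 7 numbers: the turn, a rotation vector about the tool's x, y, z in rad, then the shift along the tool's x, y, z in mm, then the finger opening in mm, from 0 to 85.4. In form: [[[ax, ay, az, tx, ty, tz, hand], ...]]. A call has 1 to 12 rows; each row shifts and turns the pose as measured when the row begins, along the tool's axes as they then stand; what a row does not reach is not made up. A row lasts 1/10 s, in which the tool goes at most 50 mm and 8.59 degrees, less where a joint would pass 70% of its speed; a pose out of reach is approached as far as the arm can. A call with a gripper value outside its range is refused whole. The fingers move at their own pace and stop on an object; FORCE is the grip in N (left out, the last holds). Time passes only in rows, so rows that do not move let the fingers close. It gives the time, the measured TCP pose, the force and the opening at its end, in the units of the state.
- robot.state(): the state, without advancing time (a new reading comes with each control period).
- robot.snapshot(name): name is "scene" or "top" or "wrist"; returns a dict with "frame" (384x512x3 uint8, red, green, blue), "vertical_fov" (degrees; the focal length in pixels is half the picture's height over the tangent of half this angle, whatever the lens; pixels are square), "cx", "cy" (the principal point, pixels), "R" (3x3) and "t" (3): a world point X has camera coordinates R X + t; the wrist camera has in their place "tool_from_camera" (4x4, takes a point from camera to tool coordinates, whose origin is the TCP and whose axes are the tool frame's). Camera axes: x right, y down, z forward; pixel columns grow to the right and rows downward; lengths in m; the calibration is good to about 2 mm. A picture is of the moment at which its call begins: read the wrist's pose just before it. There is no depth.
- robot.finish_job(): hands the job in, once; it reports no verdict.
The state is a dict: "time": time; "qpos": joint angles; "joint_velocities": joint speeds; "tau": joint torques, N m; "eef_pos": TCP position; "orientation": TCP orientation; "ft_force": force on the tool from outside, world axes, zero at the start; "ft_torque": the same for the moment, N m; "finger_gap": finger opening in m.
Only numpy, scipy, OpenCV 4.12 (cv2) and the standard library are available. Lean on these libraries where they do the work, as an engineer would, in place of code of your own. Each camera call takes 0.05 s, during which the arm holds its last target. There are 200 camera calls.

## Working session

There is one attempt and no reset: what is moved stays moved. The work goes in short steps, Python scripts to look and compute and a shell command to move; the robot and the scene stay as the last step left them, time stands still between calls to the robot, and variables do not carry over. Pictures are saved under pics/ and viewed, about 8 in all and at most 12, crops included, and the job is handed in when it is done.

```bash
mkdir -p pics
cat > h.py <<'E'
import numpy as np, cv2
from cell import robot
from scipy.spatial.transform import Rotation as Ro
def shot(n,f):
    s=robot.snapshot(n); cv2.imwrite('pics/'+f,s['frame'][:,:,::-1]); np.save('pics/'+f+'.npy',s,allow_pickle=True); return s
def load(f): return np.load('pics/'+f+'.npy',allow_pickle=True).item()
def ray(s,u,v):
    f=s['frame'].shape[0]/2/np.tan(np.radians(s['vertical_fov'])/2)
    d=np.array([(u-s['cx'])/f,(v-s['cy'])/f,1.]); R=np.array(s['R']); return -R.T@np.array(s['t']), R.T@d
def onz(s,u,v,z):
    o,d=ray(s,u,v); return o+d*(z-o[2])/d[2]
def proj(s,X):
    f=s['frame'].shape[0]/2/np.tan(np.radians(s['vertical_fov'])/2)
    c=np.array(s['R'])@np.array(X)+np.array(s['t']); return np.array([s['cx']+f*c[0]/c[2],s['cy']+f*c[1]/c[2]])
E
python3 - <<'E'
from h import *
a=shot('scene','s1.png');b=shot('top','t1.png')
cv2.imwrite('pics/both.png',cv2.resize(np.vstack([a['frame'],b['frame']])[:,:,::-1],None,fx=.78,fy=.78))
st=robot.state();print(st);print(Ro.from_rotvec(st['orientation']).as_matrix().round(3),robot.grip_point_offset)
for s in(a,b):print(-np.array(s['R']).T@s['t'],s['vertical_fov'],s['cx'],s['cy'])
E
```

```text
{'time': 0.1, 'qpos': array([ 1.16245682,  0.41791372, -0.01034616,  1.61410629,  0.00473922,
        1.11070342, -0.05302023]), 'joint_velocities': array([ 0.00120884, -0.00299947, -0.00039235, -0.00187742, -0.00024653,
       -0.00068993, -0.0005267 ]), 'tau': array([ 3.22082487e-03, -8.65817070e+01,  6.80045877e-01, -4.35634875e+01,
        1.90553017e-02,  4.90393286e-03,  7.69153803e-05]), 'eef_pos': array([ 0.22406071, -0.58312338,  0.23072622]), 'orientation': array([-0.37532281,  2.02241611, -2.02022626]), 'ft_force': array([ 0.1239341 ,  0.72894573, -0.85003425]), 'ft_torque': array([ 0.01830643,  0.03526987, -0.01113189]), 'finger_gap': 0.08543057001002805}
[[-0.933 -0.     0.359]
 [-0.359  0.001 -0.933]
 [ 0.    -1.    -0.001]] 0.0187
[ 0.32948045 -0.48167169  1.1017862 ] 52.994792768009916 262.80017554496226 195.56153988830278
[0.40089123 0.01329025 1.50213958] 51.831061981385595 252.99872942234504 188.2988525742289
```

View pics/t1.png

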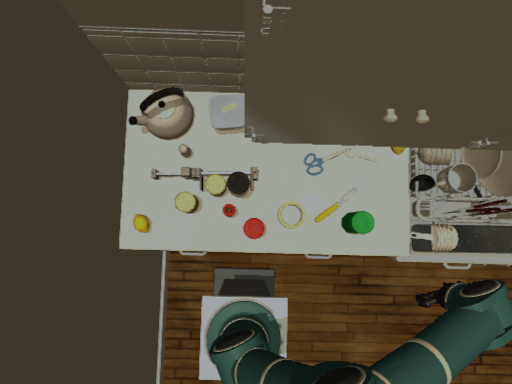

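View pics/s1.png

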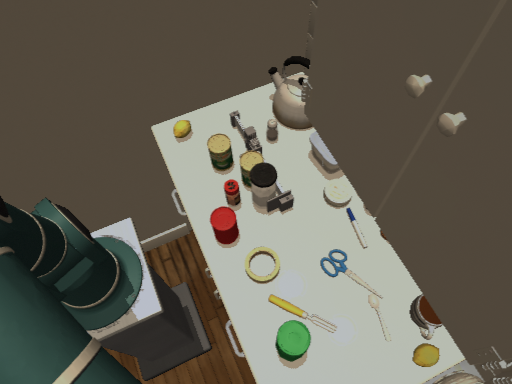

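The top view shows these candidates:
- **Loose tin:** the yellow-lidded green tin at (186,202) is the one meant. The red one at (254,228) is the look-alike, so I leave it.
- **Row:** tin at (216,184) and black-lidded jar at (238,183). The green jar at (362,222) is excluded.
- **Stop:** around (190,173).

I'll confirm this in one enlarged crop.

Run:
```python
from h import *
a=load('s1.png');b=load('t1.png')
A=cv2.resize(a['frame'][80:260,150:320,::-1],None,fx=3.3,fy=3.3,interpolation=2)
B=cv2.resize(b['frame'][140:250,120:280,::-1],None,fx=5,fy=5,interpolation=2)
cv2.imwrite('pics/ca.png',A);cv2.imwrite('pics/cb.png',B)
```

```text
(no output)
```

View pics/cb.png

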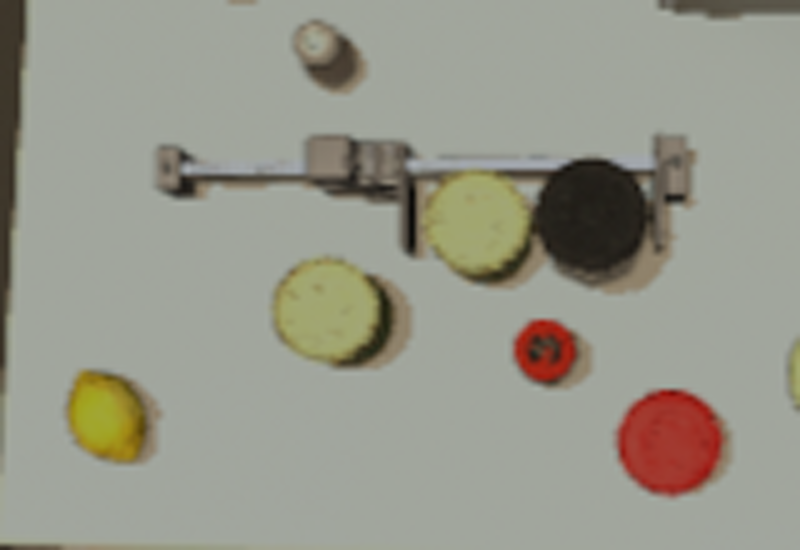

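View pics/ca.png

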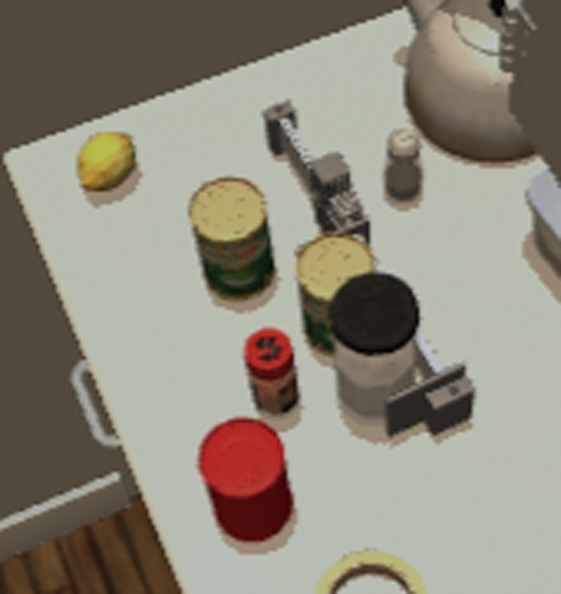

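Run:
```python
from h import *
b=load('t1.png');a=load('s1.png')
P=lambda x,y,z:onz(b,120+x/5-.4,140+y/5-.4,z)[:3].round(4)
for n,x,y,z in [('foot top L edge',155,168,.062),('foot R edge',183,168,.062),('bar front L',200,178,.062),('bar front R',640,172,.062),('bar back L',200,160,.062),('bar back R',640,156,.062),('endplate inner',655,240,.078),('stop plate face front',416,252,.074),('stop plate front back edge',404,252,.074),
 ('thumb TL',306,137,.11),('thumb BL',306,180,.11),('thumb TR',352,137,.11),('thumb BR',355,180,.11),('pad TR',408,143,.092),('pad BR',408,182,.092),('row tin',477,222,.11),('jar',592,213,.154),('tin',326,311,.11),('spice',546,350,.105),('salt',317,42,.09),('red',670,442,.11),('lemon',108,416,.03)]:
  print(n,P(x,y,z))
A=lambda x,y,z:onz(a,150+x/3.3-.4,80+y/3.3-.4,z).round(4)
for n,x,y,z in [('tin',228,210,.11),('rowtin',336,266,.11),('jar',376,305,.154),('thumb top',330,170,.11),('foot top',279,110,.062)]: print('A',n,A(x,y,z))
for s,f in((a,'a'),(b,'b')):
  h=cv2.cvtColor(s['frame'],cv2.COLOR_RGB2HSV)
  m=cv2.inRange(h,(18,70,90),(35,255,255))
  k=cv2.connectedComponentsWithStats(m)
  for st,c in zip(k[2][1:],k[3][1:]):
    if st[4]>40: print(f,st,c.round(1),onz(s,*c,.11).round(4))
```

```text
foot top L edge [0.5922 0.3581 0.062 ]
foot R edge [0.5928 0.3378 0.062 ]
bar front L [0.5858 0.325  0.062 ]
bar front R [0.5999 0.0036 0.062 ]
bar back L [0.5991 0.3257 0.062 ]
bar back R [0.6118 0.004  0.062 ]
endplate inner [ 0.5483 -0.0085  0.078 ]
stop plate face front [0.5349 0.1642 0.074 ]
stop plate front back edge [0.5347 0.1729 0.074 ]
thumb TL [0.6112 0.2414 0.11  ]
thumb BL [0.5805 0.24   0.11  ]
thumb TR [0.6122 0.2089 0.11  ]
thumb BR [0.5815 0.2055 0.11  ]
pad TR [0.6118 0.1712 0.092 ]
pad BR [0.5835 0.17   0.092 ]
row tin [0.5541 0.1182 0.11  ]
jar [0.5578 0.0364 0.154 ]
tin [0.4881 0.2218 0.11  ]
spice [0.4652 0.0667 0.105 ]
salt [0.6838 0.2399 0.09  ]
red [ 0.4029 -0.0224  0.11  ]
lemon [0.4111 0.3905 0.03  ]
A tin [0.4907 0.2179 0.11  ]
A rowtin [0.5573 0.1164 0.11  ]
A jar [0.5621 0.0383 0.154 ]
A thumb top [0.5972 0.2188 0.11  ]
A foot top [0.5938 0.346  0.062 ]
a [173 120  18  18 230] [181.2 127.8] [0.4047 0.3258 0.11  ]
a [207 134  24  19 363] [218.6 143.1] [0.4905 0.2184 0.11  ]
a [240 150  24  21 344] [250.2 159.4] [0.5551 0.1208 0.11  ]
a [245 247  35  35 43
[... 288 characters left out ...]
11  ]
b [391 146  14   9  76] [397.7 149.5] [ 0.6988 -0.5351  0.11  ]
b [465 148  31  31 450] [482.7 161.9] [ 0.6629 -0.8449  0.11  ]
b [489 151  23  45 528] [503.8 175.9] [ 0.6142 -0.9205  0.11  ]
b [421 152  29  11  75] [434.  159.9] [ 0.6649 -0.6671  0.11  ]
b [203 174  25  23 393] [214.7 184.1] [0.5537 0.1192 0.11  ]
b [175 192  25  21 366] [185.6 201.6] [0.4888 0.2191 0.11  ]
b [278 202  27  26 237] [291.2 214.3] [ 0.4545 -0.1539  0.11  ]
b [315 203  24  20 154] [325.9 212.9] [ 0.4627 -0.2768  0.11  ]
b [133 214  17  19 246] [141.3 222.9] [0.41   0.3697 0.11  ]
b [433 224  21   5  49] [444.1 225.9] [ 0.4282 -0.6984  0.11  ]
b [435 246  21   5  56] [444.  248.7] [ 0.3482 -0.6961  0.11  ]
```

Holder frame from these points: the origin is at about (0.591, 0.1985) with a yaw of about 0.044 rad, and the stop value is about 0.023. The loose tin is at (0.489, 0.219). I'll align tool x to −holder x and tool z to −holder y, then travel with the fingers shut.

```bash
python3 -m handwheel '[[[0,0.108,0,0,0,0,0],[0,0.108,0,0,0,0,0],[0,0.107,0,0,0,0,0],[0,0,0,-30,0,-40,0],[0,0,0,-30,0,-40,0],[0,0,0,-30,0,-40,0],[0,0,0,-30,0,-40,0],[0,0,0,-30,0,-40,0],[0,0,0,-30,0,-40,0],[0,0,0,-30,0,-40,0],[0,0,0,-30,0,-40,0],[0,0,0,-30,0,-40,0]]]' 40
cat >> h.py <<'E'
HO=np.array([.5914,.1985,0]);HY=.044
HR=Ro.from_euler('z',HY).as_matrix()
HT=np.column_stack([-HR[:,0],[0,0,-1],-HR[:,1]]) # wanted tool axes
def where():
    s=robot.state();R=Ro.from_rotvec(s['orientation']).as_matrix();p=np.array(s['eef_pos'])
    print('t',s['time'].__round__(2),'world',p.round(4),'holder',(HR.T@(p-HO)).round(4),'F_h',(HR.T@np.array(s['ft_force'])).round(1),'gap',round(s['finger_gap'],4))
    print('turn to go(tool)',Ro.from_matrix(R.T@HT).as_rotvec().round(3),'q',np.round(s['qpos'],2))
    return p,R
def togo(h):
    p,R=where(); print('shift tool mm',(R.T@(HO+HR@np.array(h)-p)*1000).round(1))
E
python3 -c "
from h import *
togo([.005,-.009,.13])"
```

```text
time: 1.3
eef_pos: [0.4795, -0.2159, 0.2274]
orientation: [-0.026, 2.219, -2.211]
ft_force: [1.0, -0.9, 1.1]
finger_gap: -0.0
t 1.3 world [ 0.4795 -0.2159  0.2274] holder [-0.1301 -0.4091  0.2274] F_h [ 1.  -1.   1.1] gap -0.0
turn to go(tool) [ 0.004 -0.026  0.005] q [ 0.52  0.25 -0.18  1.85  0.05  1.04 -1.23]
shift tool mm [-125.3   98.1 -403.1]
```

```bash
python3 -m handwheel '[[[0.004,-0.026,0.005,-15,0,-45,0],[0,0,0,-15,0,-46,0],[0,0,0,-15,0,-46,0],[0,0,0,-15,0,-46,0],[0,0,0,-15,0,-46,0],[0,0,0,-15,5,-46,0],[0,0,0,-15,10,-46,0],[0,0,0,-15,30,-30,0],[0,0,0,0,30,-20,0],[0,0,0,0,0,0,0]]]'
python3 -c "
from h import *
togo([.005,-.009,.12]);shot('wrist','w1.png')"
```

```text
time: 2.3
eef_pos: [0.5853, 0.1803, 0.149]
orientation: [-0.058, 2.198, -2.192]
ft_force: [-0.3, -0.1, -0.3]
finger_gap: 0.0002
t 2.3 world [0.5853 0.1803 0.149 ] holder [-0.0069 -0.0179  0.149 ] F_h [-0.3 -0.1 -0.3] gap 0.0002
turn to go(tool) [0.003 0.009 0.   ] q [-0.08  0.5  -0.35  1.71  0.2   0.96 -2.03]
shift tool mm [-12.   29.   -8.8]
```

View pics/w1.png

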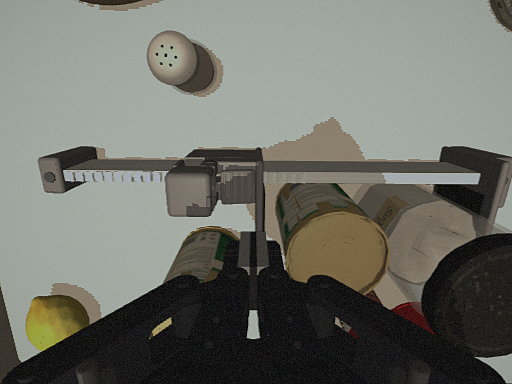

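The wrist view shows the fingertips at (252,236), the thumb block at (166–215, 160–215), the ribbed pad at about (237,183) and the plate at x≈262. Next I turn those pixels into positions.

```bash
python3 - <<'E'
from h import *
s=load('w1.png');p,R=where();T=np.array(s['tool_from_camera'])
f=192/np.tan(np.radians(s['vertical_fov'])/2)
def W(u,v,z):
    d=R@T[:3,:3]@np.array([(u-s['cx'])/f,(v-s['cy'])/f,1]);o=p+R@T[:3,3];X=o+d*(z-o[2])/d[2];return (HR.T@(X-HO)).round(4)
for n,u,v,z in [('thumb nearL',168,214,.11),('thumb nearR',212,214,.11),('thumb farR',215,166,.11),('pad near L',220,203,.092),('pad near R',254,203,.092),('plate front face',265,215,.074),('plate back',257,215,.074),('bar front L',70,178,.062),('bar front R',475,180,.062),('foot L',40,160,.062),('plate end inner',492,195,.078),('foot near corner',44,190,.062)]:print(n,W(u,v,z))
E
cd pics; python3 -c "
import cv2;a=cv2.imread('w1.png')[130:290,150:310];cv2.imwrite('w1c.png',cv2.resize(a,None,fx=3.6,fy=3.6,interpolation=2))"
```

```text
t 2.35 world [0.5863 0.1789 0.1508] holder [-0.0059 -0.0194  0.1508] F_h [-0.5  0.  -0.4] gap -0.0001
turn to go(tool) [ 0.002  0.007 -0.002] q [-0.08  0.5  -0.35  1.71  0.2   0.96 -2.03]
thumb nearL [-0.0044  0.0386  0.11  ]
thumb nearR [-0.0042  0.0087  0.11  ]
thumb farR [0.029  0.0056 0.11  ]
pad near L [-0.0028  0.0053  0.092 ]
pad near R [-0.0026 -0.0197  0.092 ]
plate front face [-0.0194 -0.0289  0.074 ]
plate back [-0.0194 -0.0224  0.074 ]
bar front L [0.0073 0.1318 0.062 ]
bar front R [ 0.008  -0.2018  0.062 ]
foot L [0.0222 0.1533 0.062 ]
plate end inner [ 0.0003 -0.2052  0.078 ]
foot near corner [-0.0032  0.1554  0.062 ]
```

View pics/w1c.png

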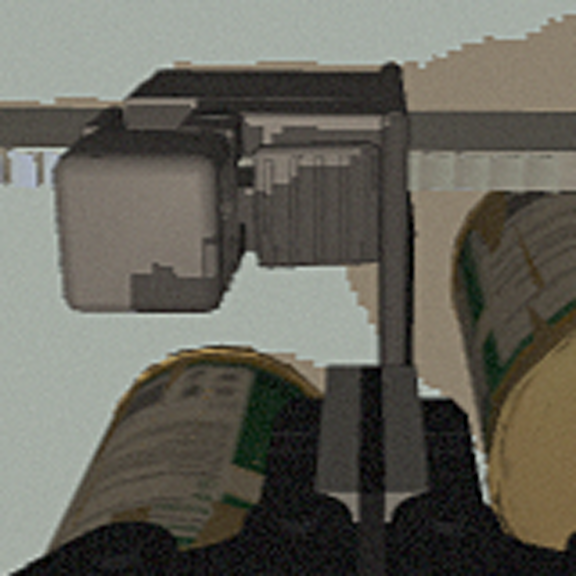

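```bash
python3 -m handwheel '[[[0,0,0,-14,15,-8,0],[0,0,0,0,20,-3,0],[0,0,0,0,15,0,0],[0,0,0,0,0,0,0],[0,0,0,0,0,0,0]]]'
python3 -c "
from h import *
togo([.008,-.007,.084])"
```

```text
time: 2.85
eef_pos: [0.6027, 0.1865, 0.1031]
orientation: [-0.045, 2.196, -2.194]
ft_force: [0.5, -0.3, -0.1]
finger_gap: 0.0002
t 2.85 world [0.6027 0.1865 0.1031] holder [ 0.0108 -0.0125  0.1031] F_h [ 0.4 -0.4 -0.1] gap 0.0002
turn to go(tool) [ 0.001  0.002 -0.006] q [-0.11  0.59 -0.33  1.7   0.23  0.89 -2.06]
shift tool mm [ 2.9 19.1 -5.5]
```

```bash
python3 -m handwheel '[[[0,0,0,2,8,-3,0],[0,0,0,0,4,-1,0],[0,0,0,0,4,0,0],[0,0,0,0,3,0,0],[0,0,0,0,0,0,0]]]'
python3 -c "
from h import *
togo([.008,-.007,.084])"
```

```text
time: 3.35
eef_pos: [0.602, 0.1901, 0.0865]
orientation: [-0.038, 2.195, -2.192]
ft_force: [-4.9, -1.2, 8.9]
finger_gap: -0.0
t 3.35 world [0.602  0.1901 0.0865] holder [ 0.0103 -0.0089  0.0865] F_h [-4.9 -1.   8.9] gap -0.0
turn to go(tool) [ 0.001  0.001 -0.01 ] q [-0.12  0.61 -0.32  1.71  0.24  0.86 -2.07]
shift tool mm [ 2.3  2.5 -1.9]
```

```bash
python3 -m handwheel '[[[0,0,0,0,2,-6,0],[0,0,0,0,2,-6,0],[0,0,0,0,2,-8,0],[0,0,0,0,2,-8,0]]]'
python3 -c "
from h import *
togo([.008,-.007,.084])"
```

```text
time: 3.75
eef_pos: [0.6011, 0.2205, 0.0855]
orientation: [-0.035, 2.195, -2.189]
ft_force: [-14.9, -2.6, 33.6]
finger_gap: 0.0001
t 3.75 world [0.6011 0.2205 0.0855] holder [0.0107 0.0216 0.0855] F_h [-15.   -2.   33.6] gap 0.0001
turn to go(tool) [ 0.002  0.001 -0.013] q [-0.17  0.62 -0.32  1.68  0.25  0.86 -2.12]
shift tool mm [ 2.7  1.4 28.6]
```

```bash
python3 -m handwheel '[[[0,0,0,1,0,-8,0],[0,0,0,1,1,-8,0],[0,0,0,0.5,0.5,-8,0],[0,0,0,0.5,1,-8,0],[0,0,0,0,0.5,-8,0],[0,0,0,0,1,-8,0]]]'
python3 -c "
from h import *
togo([.008,-.007,.084])"
```

```text
time: 4.35
eef_pos: [0.5984, 0.271, 0.0863]
orientation: [-0.027, 2.193, -2.184]
ft_force: [-6.2, -2.1, 14.6]
finger_gap: 0.0001
t 4.35 world [0.5984 0.271  0.0863] holder [0.0102 0.0721 0.0863] F_h [-6.3 -1.8 14.6] gap 0.0001
turn to go(tool) [ 0.003  0.001 -0.02 ] q [-0.24  0.64 -0.32  1.64  0.26  0.88 -2.19]
shift tool mm [ 2.3  1.9 79.1]
```

```bash
python3 -m handwheel '[[[0,0,0,0.5,0.5,-8,0],[0,0,0,0,1,-8,0],[0,0,0,0,1,-8,0],[0,0,0,0,1,-8,0],[0,0,0,0,1,-5,0]]]'
python3 -c "
from h import *
togo([.008,.09,.084])
shot('top','t2.png');shot('scene','s2.png');w=shot('wrist','w2.png')
a=cv2.imread('pics/t2.png')[140:250,120:280];b=cv2.imread('pics/w2.png')
cv2.imwrite('pics/m2.png',np.vstack([cv2.resize(a,(512,352)),b[130:330]]))"
```

```text
time: 4.85
eef_pos: [0.6023, 0.2944, 0.0883]
orientation: [-0.01, 2.173, -2.21]
ft_force: [-13.3, -26.7, 26.6]
finger_gap: 0.0002
t 4.85 world [0.6023 0.2944 0.0883] holder [0.0151 0.0953 0.0883] F_h [-14.4 -26.   26.6] gap 0.0002
turn to go(tool) [-0.017 -0.01  -0.025] q [-0.3   0.66 -0.31  1.6   0.27  0.91 -2.25]
shift tool mm [7.2 4.2 5.3]
```

View pics/m2.png

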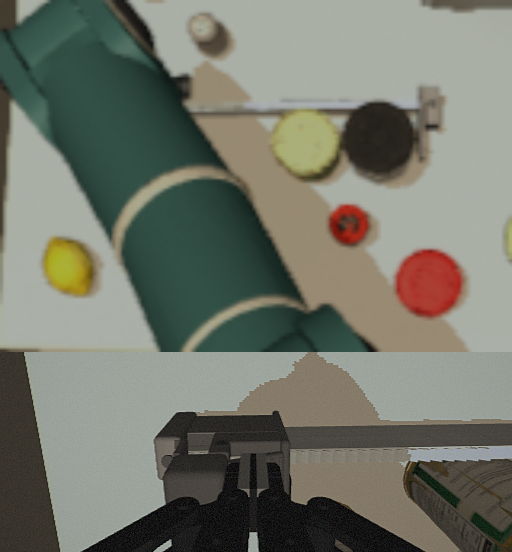

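The stop is at its end: it has travelled about 0.10 and resists with 26 N in y. I'll release the pad by lifting, then move behind the tin.

```bash
python3 -m handwheel '[[[0,0,0,0,0,3,0],[0,0,0,0,-10,2,0],[0,0,0,0,-35,5,0],[0,0,0,0,-35,5,0],[0.0,0,0,0,-20,5,40],[0,0,0,20,0,0,40],[0,0,0,35,0,0,40],[0,0,0,35,0,0,40],[0,0,0,35,0,0,40]]]'
python3 -c "
from h import *
togo([-.17,.015,.15])
shot('top','t3.png');a=cv2.imread('pics/t3.png')[140:250,120:280];cv2.imwrite('pics/m3.png',cv2.resize(a,(640,440)))
p=HR.T@(np.array([.489,.2192,0])-HO);print(p)"
```

```text
time: 5.9
eef_pos: [0.475, 0.2706, 0.1928]
orientation: [-0.002, 2.175, -2.207]
ft_force: [-0.4, 1.0, 0.1]
finger_gap: 0.0398
t 5.9 world [0.475  0.2706 0.1928] holder [-0.1131  0.0772  0.1928] F_h [-0.3  1.   0.1] gap 0.0398
turn to go(tool) [-0.015 -0.013 -0.029] q [-0.28  0.33 -0.38  1.85  0.18  0.97 -2.28]
shift tool mm [57.3 42.  62.3]
[-0.10139039  0.02518411  0.        ]
```

```bash
python3 -m handwheel '[[[-0.015,-0.013,-0.029,20,0,30,40],[0,0,0,30,0,22,40],[0,0,0.12,15,20,0,40],[0,0,0.06,0,30,0,40],[0,0,0,0,0,0,40]]]'
python3 -c "
from h import *
togo([-.168,.025,.042])
shot('top','t3.png');a=cv2.imread('pics/t3.png')[140:250,120:280];w=cv2.imread('pics/t3.png');shot('wrist','w3.png')
cv2.imwrite('pics/m3.png',np.vstack([cv2.resize(a,(512,352)),cv2.imread('pics/w3.png')[140:360]]))"
```

```text
time: 6.45
eef_pos: [0.4068, 0.2166, 0.1447]
orientation: [0.141, 2.108, -2.091]
ft_force: [0.4, -0.7, 0.6]
finger_gap: 0.0405
t 6.45 world [0.4068 0.2166 0.1447] holder [-0.1836  0.0262  0.1447] F_h [ 0.4 -0.7  0.6] gap 0.0405
turn to go(tool) [ 0.004  0.009 -0.187] q [-0.26  0.18 -0.39  2.2   0.28  0.64 -2.38]
shift tool mm [  3.8 103.8   1.6]
```

View pics/m3.png

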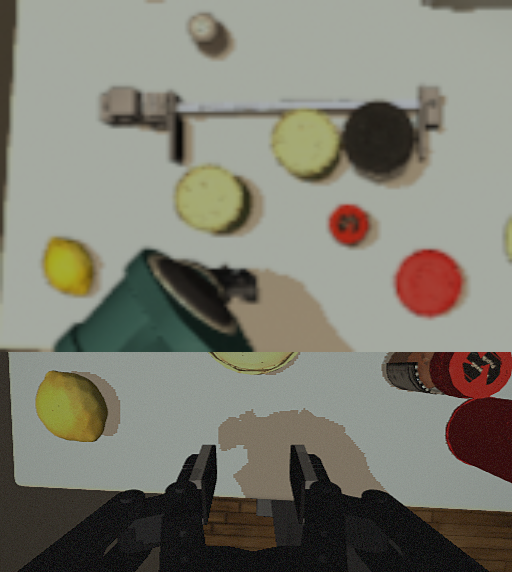

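Stop fully back, with its saddle against the foot. The loose tin is unmoved. Descending behind it.

```bash
python3 -m handwheel '[[[0,0,0,4,30,1,40],[0,0,0,1,35,0,40],[0,0,0,0,25,0,40],[0,0,0,0,12,0,40],[0,0,0,0,0,0,40]]]'
python3 -c "
from h import *
togo([-.15,.025,.042])"
```

```text
time: 7.05
eef_pos: [0.4323, 0.2213, 0.05]
orientation: [0.153, 2.111, -2.088]
ft_force: [-0.2, 0.0, -0.1]
finger_gap: 0.04
t 7.05 world [0.4323 0.2213 0.05  ] holder [-0.1579  0.0297  0.05  ] F_h [-0.2  0.  -0.1] gap 0.04
turn to go(tool) [ 0.007  0.003 -0.192] q [-0.36  0.4  -0.28  2.21  0.5   0.43 -2.57]
shift tool mm [-6.2  9.4  4.8]
```

```bash
python3 -m handwheel '[[[0,0,0,-4,6,3,40],[0,0,0,-6,3,1,40],[0,0,0,-6,1,0,40],[0,0,0,-6,1,0,40],[0,0,0,-8,1.5,1,40],[0,0,0,-8,1.5,1,40],[0,0,0,-8,1.5,1,40],[0,0,0,-8,1.5,1,40]]]'
python3 -c "
from h import *
togo([-.08,.012,.042])"
```

```text
time: 7.85
eef_pos: [0.4954, 0.2162, 0.0477]
orientation: [0.157, 2.11, -2.085]
ft_force: [-2.1, -0.4, -1.4]
finger_gap: 0.04
t 7.85 world [0.4954 0.2162 0.0477] holder [-0.0951  0.0219  0.0477] F_h [-2.1 -0.3 -1.4] gap 0.04
turn to go(tool) [ 0.008  0.002 -0.196] q [-0.27  0.47 -0.29  2.09  0.48  0.47 -2.46]
shift tool mm [-13.7   8.5  10. ]
```

```bash
python3 -m handwheel '[[[0,0,0,-5,2,2,40],[0,0,0,-5,1.5,2,40],[0,0,0,-4,1.5,1,40],[0,0,0,-3,1,0,40]]]'
python3 -c "
from h import *
togo([-.08,.012,.042])"
```

```text
time: 8.25
eef_pos: [0.5158, 0.2117, 0.045]
orientation: [0.158, 2.111, -2.085]
ft_force: [-4.8, -0.3, 2.4]
finger_gap: 0.04
t 8.25 world [0.5158 0.2117 0.045 ] holder [-0.0749  0.0165  0.045 ] F_h [-4.8 -0.   2.4] gap 0.04
turn to go(tool) [ 0.008  0.002 -0.196] q [-0.25  0.5  -0.29  2.05  0.48  0.48 -2.43]
shift tool mm [5.6 2.  4.5]
```

```bash
python3 -m handwheel '[[[0,0,0,-3,0.5,0,40],[0,0,0,-3,0.5,0,40]]]'
python3 -c "
from h import *
togo([-.08,.012,.042])
"
```

```text
time: 8.45
eef_pos: [0.5172, 0.2117, 0.0435]
orientation: [0.147, 2.111, -2.092]
ft_force: [-30.6, -0.9, 18.9]
finger_gap: 0.0402
t 8.45 world [0.5172 0.2117 0.0435] holder [-0.0735  0.0165  0.0435] F_h [-30.6   0.4  18.9] gap 0.0402
turn to go(tool) [ 0.005  0.004 -0.187] q [-0.24  0.51 -0.29  2.04  0.47  0.49 -2.42]
shift tool mm [6.6 0.3 4.4]
```

The tin is against the bar (contact force 30 N). Backing off, rising, then going behind the stop.

```bash
python3 -m handwheel '[[[0,0,0,8,-1.5,0,40],[0,0,0,20,-4,0,40],[0,0,0,15,-10,0,40],[0,0,0,0,-40,0,40],[0,0,0,0,-40,0,40],[0,0,-0.1,0,-35,-15,0],[0,0,-0.09,-10,-15,-40,0],[0,0,0,-25,0,-40,0],[0,0,0,-25,0,-40,0],[0,0,0,-20,0,-30,0],[0,0,0,0,0,0,0]]]'
python3 -c "
from h import *
togo([.008,.172,.082])
shot('top','t4.png')"
```

```text
time: 9.55
eef_pos: [0.5202, 0.3809, 0.1853]
orientation: [-0.06, 2.207, -2.198]
ft_force: [-1.5, -0.8, -0.0]
finger_gap: -0.0001
t 9.55 world [0.5202 0.3809 0.1853] holder [-0.0631  0.1854  0.1853] F_h [-1.5 -0.8 -0. ] gap -0.0001
turn to go(tool) [0.005 0.002 0.009] q [-0.35  0.54 -0.46  1.59  0.25  1.08 -2.39]
shift tool mm [-72.  102.6  14. ]
```

```bash
python3 -m handwheel '[[[0,0,0,-40,0,0,0],[0,0,0,-30,20,3,0],[0,0,0,0,40,0,0],[0,0,0,0,30,0,0],[0,0,0,0,10,0,0],[0,0,0,0,0,0,0]]]'
python3 -c "
from h import *
togo([.008,.155,.082])
shot('top','t4.png');a=cv2.imread('pics/t4.png')[140:250,120:280];shot('wrist','w4.png')
cv2.imwrite('pics/m4.png',np.vstack([cv2.resize(a,(512,352)),cv2.imread('pics/w4.png')[110:350]]))"
```

```text
time: 10.2
eef_pos: [0.5906, 0.3749, 0.0826]
orientation: [-0.056, 2.203, -2.202]
ft_force: [0.0, -0.3, 1.0]
finger_gap: -0.0001
t 10.2 world [0.5906 0.3749 0.0826] holder [0.0069 0.1763 0.0826] F_h [ 0.  -0.3  1. ] gap -0.0001
turn to go(tool) [0.001 0.    0.007] q [-0.34  0.74 -0.4   1.5   0.32  0.97 -2.36]
shift tool mm [-1.1  0.6 21.3]
```

View pics/m4.png

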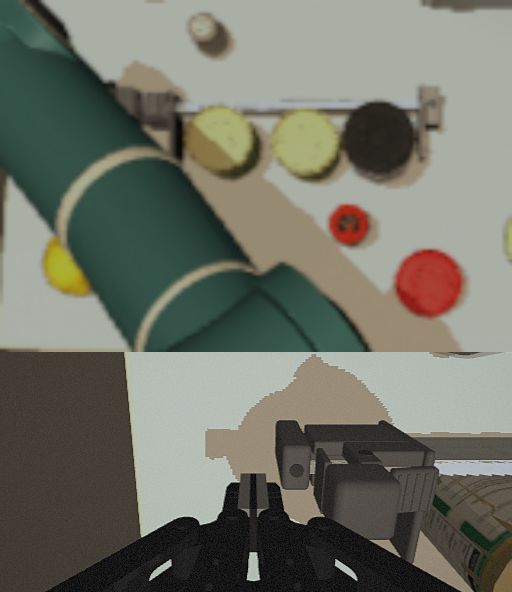

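The tin now stands upright against the bar, in line with the row at (222,140), and the fingers are behind the stop. Closing the stop.

```bash
python3 -m handwheel '[[[0,0,0,0,0,8,0],[0,0,0,0,0,8,0],[0,0,0,0,0,6,0],[0,0,0,0,0,6,0],[0,0,0,0,0,6,0],[0,0,0,0,0,6,0]]]'
python3 -c "
from h import *
togo([.008,.105,.082])"
```

```text
time: 10.9
eef_pos: [0.5944, 0.3348, 0.0901]
orientation: [-0.048, 2.205, -2.19]
ft_force: [0.9, 6.4, -2.4]
finger_gap: -0.0003
t 10.9 world [0.5944 0.3348 0.0901] holder [0.009  0.1361 0.0901] F_h [ 1.2  6.4 -2.4] gap -0.0003
turn to go(tool) [ 0.007  0.001 -0.002] q [-0.28  0.7  -0.41  1.56  0.31  0.95 -2.31]
shift tool mm [ 1.1  7.9 31.1]
```

```bash
python3 -m handwheel '[[[0,0,0,0,2,6,0],[0,0,0,0,2,6,0],[0,0,0,0,2,5,0],[0,0,0,0,1,5,0]]]'
python3 -c "
from h import *
togo([.008,.105,.082])"
```

```text
time: 11.3
eef_pos: [0.596, 0.3138, 0.0844]
orientation: [-0.046, 2.208, -2.183]
ft_force: [-0.9, 7.3, 4.0]
finger_gap: 0.0
t 11.3 world [0.596  0.3138 0.0844] holder [0.0097 0.115  0.0844] F_h [-0.6  7.4  4. ] gap 0.0
turn to go(tool) [ 0.011  0.003 -0.005] q [-0.25  0.69 -0.41  1.59  0.31  0.92 -2.28]
shift tool mm [ 1.7  2.3 10. ]
```

```bash
python3 -m handwheel '[[[0,0,0,0,0,4,0],[0,0,0,0,0.5,4,0],[0,0,0,0,0.5,3,0]]]'
python3 -c "
from h import *
togo([.008,.105,.082])"
```

```text
time: 11.6
eef_pos: [0.5964, 0.3063, 0.0844]
orientation: [-0.047, 2.213, -2.173]
ft_force: [-1.8, 11.7, 4.4]
finger_gap: -0.0
t 11.6 world [0.5964 0.3063 0.0844] holder [0.0098 0.1075 0.0844] F_h [-1.2 11.8  4.4] gap -0.0
turn to go(tool) [ 0.018  0.006 -0.007] q [-0.23  0.68 -0.41  1.6   0.31  0.91 -2.27]
shift tool mm [1.8 2.4 2.5]
```

```bash
python3 -m handwheel '[[[0,0,0,0,0,3,0],[0,0,0,0,0.5,3,0]]]'
python3 -c "
from h import *
where()"
python3 -m handwheel '[[[0,0,0,0,0,3,0],[0,0,0,0,0.5,3,0]]]'
python3 -c "
from h import *
where()"
```

```text
time: 11.8
eef_pos: [0.5964, 0.305, 0.0847]
orientation: [-0.048, 2.218, -2.162]
ft_force: [2.4, 18.7, -0.6]
finger_gap: -0.0002
t 11.8 world [0.5964 0.305  0.0847] holder [0.0096 0.1062 0.0847] F_h [ 3.3 18.6 -0.6] gap -0.0002
turn to go(tool) [ 0.025  0.009 -0.01 ] q [-0.22  0.68 -0.41  1.61  0.31  0.9  -2.26]
time: 12.0
eef_pos: [0.5964, 0.3049, 0.0848]
orientation: [-0.049, 2.224, -2.148]
ft_force: [2.8, 19.2, 0.4]
finger_gap: 0.0003
t 12.0 world [0.5964 0.3049 0.0848] holder [0.0096 0.1061 0.0848] F_h [ 3.6 19.1  0.4] gap 0.0003
turn to go(tool) [ 0.034  0.013 -0.013] q [-0.21  0.68 -0.42  1.61  0.3   0.89 -2.25]
```

```bash
python3 -m handwheel '[[[0.03,0.01,-0.01,0,0,6,0],[0,0,0,0,0,6,0],[0,0,0,0,0,6,0]]]'
python3 -c "
from h import *
where()"
```

```text
time: 12.3
eef_pos: [0.5956, 0.3033, 0.0856]
orientation: [-0.055, 2.217, -2.157]
ft_force: [7.6, 33.6, -13.0]
finger_gap: 0.0001
t 12.3 world [0.5956 0.3033 0.0856] holder [0.0088 0.1045 0.0856] F_h [  9.   33.2 -13. ] gap 0.0001
turn to go(tool) [ 0.027  0.015 -0.009] q [-0.22  0.68 -0.42  1.61  0.3   0.9  -2.25]
```

Stalled at 33 N, so the row should be snug. Retreating to look.

```bash
python3 -m handwheel '[[[0,0,0,0,0,-4,0],[0,0,0,0,0,-15,0],[0,0,0,0,-20,-10,0],[0,0,0,0,-40,0,0],[0,0,0,0,-40,0,0],[0,0,0,30,-10,0,0],[0,0,0,40,0,-10,0],[0,0,0,40,0,-10,0],[0,0,0,40,0,-10,0],[0,0,0,30,0,0,0]]]'
python3 - <<'E'
from h import *
where()
a=shot('scene','s5.png');b=shot('top','t5.png')
A=cv2.resize(a['frame'][80:260,150:320,::-1],(560,593),interpolation=2)[:400]
B=cv2.resize(b['frame'][140:250,120:280,::-1],(800,550),interpolation=2)
cv2.imwrite('pics/m5.png',B);cv2.imwrite('pics/m5a.png',A)
for s,f in((a,'a'),(b,'b')):
  m=cv2.inRange(cv2.cvtColor(s['frame'],cv2.COLOR_RGB2HSV),(18,70,90),(35,255,255))
  k=cv2.connectedComponentsWithStats(m)
  for st,c in zip(k[2][1:],k[3][1:]):
    X=onz(s,*c,.11)
    if st[4]>100 and .5<X[0]<.6: print(f,st,(HR.T@(X-HO)).round(4))
E
```

```text
time: 13.3
eef_pos: [0.4077, 0.3499, 0.1974]
orientation: [-0.052, 2.215, -2.169]
ft_force: [0.4, 0.5, 0.8]
finger_gap: -0.0001
t 13.3 world [0.4077 0.3499 0.1974] holder [-0.1769  0.1593  0.1974] F_h [0.4 0.5 0.8] gap -0.0001
turn to go(tool) [ 0.021  0.009 -0.006] q [-0.32  0.33 -0.53  1.87  0.19  0.98 -2.45]
a [232 135  35  38 693] [-0.0358 -0.0481  0.11  ]
b [186 173  42  23 718] [-0.0367 -0.0496  0.11  ]
```

View pics/m5.png

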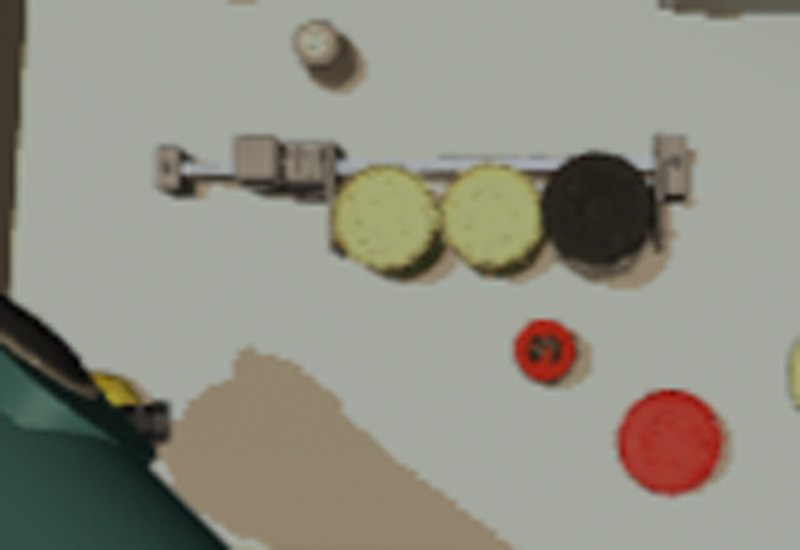

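View pics/m5a.png

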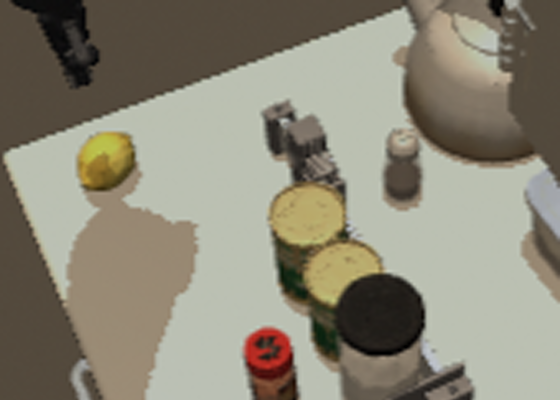

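The row is closed up: plate, tin, tin, jar and end plate touch. The two lids' centre is at holder y ≈ −0.049, against −0.051 when snug. The lemon, spice jar and salt shaker look unmoved. Handing in.

```bash
python3 -c "
from h import *
robot.finish_job()"
```

```text
the job is handed in; nothing more can be done
```

The loose tin is now in the row and the job is handed in, at about 13.4 s of the 61 s allowed. I held the release pad down and pushed the stop back to its end. Then I let go, pushed the tin upright to the bar with the spread fingertips and pushed the stop closed from behind.

**Last checks:**
- **Stop:** it came up firm at the end, not moving at 19 N and giving only about 1.5 mm more at 33 N.
- **Row:** the pictures show stop, tin, tin, jar and end plate touching. The two tins' midpoint is within about 2 mm of the snug position, by camera estimate.
- **Surroundings:** the spice jar, salt shaker, red tin and lemon look unmoved. I did not check the roll of tape again, but nothing went near it after the first approach. The arm stands clear of everything.

**Disagreement:** the wrist camera put the holder about 5 mm farther from the robot than the overhead views did. I settled that by feeling for contact. I did not read the stop's travel directly. I inferred it from contact and the pictures.

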